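# Push the set chocolates out of the forming tubes and dish them up

## Task

Some of the four steel forming tubes still hold a hard chocolate block: with the wooden pusher that fits the tubes (the thin one would gouge the chocolate, so it must not touch a block; the wide one does not go in), push every block right out of its tube's far end onto the catch deck, then lay the pusher back on the cloth. After that, one by one in rising order of number, put each block on the floor of the dish pocket with the same number as the tube it came from, leaving the other pockets empty and the ramekins and jam jar where they are.

Things in the scene. Friction and masses are not known exactly. Their poses are not given: they have to be found in the camera images.
- former: Fixed steel forming unit (place and turn vary), origin on the table. Four square tubes along its y, side by side at its x = -78, -26, 26, 78 mm (tubes 1 to 4, 1 nearest the robot); entrances at y = 55 mm, exits at y = 0; push towards -y. Base plate 212 mm wide, 4 mm thick, runs on to y = -102 mm as a flat open catch deck level with the bores' floors; 1 to 4 black dots at its edge number the tubes
- tube1_in (a point): centre of tube 1's entrance, 21 mm above the table, axes as the forming unit's. Tube 55 mm long, bore 30 mm wide, 34 mm high (z 4 to 38 mm), wall 3 mm, top at z = 41 mm, roof with a 16 mm slot that shows the block. A spring clip half-way along the roof presses on the block (pushing it takes about 3 to 8 N); with no block under it, it hangs to z = 32.5 mm and yields
- block1_c (a point): centre of the hard dark-chocolate block that starts stuck in tube 1 (may be absent): 26 mm wide (its x), 36 mm long (its y, along the tube at the start), 30 mm high (its z), 35 g, origin half-way up. At the start its centre is within 8 mm of the tube's middle
- pocket1 (a point): centre of the floor of the dish's pocket 1, axes as the dish's
- tube2_in (a point): centre of tube 2's entrance, 21 mm above the table, axes as the forming unit's. Tube 55 mm long, bore 30 mm wide, 34 mm high (z 4 to 38 mm), wall 3 mm, top at z = 41 mm, roof with a 16 mm slot that shows the block. A spring clip half-way along the roof presses on the block (pushing it takes about 3 to 8 N); with no block under it, it hangs to z = 32.5 mm and yields
- block2_c (a point): centre of the hard dark-chocolate block that starts stuck in tube 2 (may be absent): 26 mm wide (its x), 36 mm long (its y, along the tube at the start), 30 mm high (its z), 35 g, origin half-way up. At the start its centre is within 8 mm of the tube's middle
- pocket2 (a point): centre of the floor of the dish's pocket 2, axes as the dish's
- tube3_in (a point): centre of tube 3's entrance, 21 mm above the table, axes as the forming unit's. Tube 55 mm long, bore 30 mm wide, 34 mm high (z 4 to 38 mm), wall 3 mm, top at z = 41 mm, roof with a 16 mm slot that shows the block. A spring clip half-way along the roof presses on the block (pushing it takes about 3 to 8 N); with no block under it, it hangs to z = 32.5 mm and yields
- block3_c (a point): centre of the hard dark-chocolate block that starts stuck in tube 3 (may be absent): 26 mm wide (its x), 36 mm long (its y, along the tube at the start), 30 mm high (its z), 35 g, origin half-way up. At the start its centre is within 8 mm of the tube's middle
- pocket3 (a point): centre of the floor of the dish's pocket 3, axes as the dish's
- tube4_in (a point): centre of tube 4's entrance, 21 mm above the table, axes as the forming unit's. Tube 55 mm long, bore 30 mm wide, 34 mm high (z 4 to 38 mm), wall 3 mm, top at z = 41 mm, roof with a 16 mm slot that shows the block. A spring clip half-way along the roof presses on the block (pushing it takes about 3 to 8 N); with no block under it, it hangs to z = 32.5 mm and yields
- block4_c (a point): centre of the hard dark-chocolate block that starts stuck in tube 4 (may be absent): 26 mm wide (its x), 36 mm long (its y, along the tube at the start), 30 mm high (its z), 35 g, origin half-way up. At the start its centre is within 8 mm of the tube's middle
- pocket4 (a point): centre of the floor of the dish's pocket 4, axes as the dish's
- dish: Fixed white serving dish (place and turn vary), 208 mm (its x) by 70 mm (its y), origin on the table below its centre. Pockets 1 to 4 in a row at its x = -76.5, -25.5, 25.5, 76.5 mm (1 nearest the robot), each about 46 x 62 mm inside, floor 4 mm and wall tops 14 mm above the table, walls 4 mm thick. A 6 mm high strip on its +y side has 1 to 4 black dots numbering them
- pusher_a_grip (a point): centre of the wooden handle of pusher a (thin: square foot 12 x 12 mm, would gouge the chocolate), half-way up. Handle 60 mm long (its x), 26 mm wide (its y), 28 mm high, lying on the table; a 10 to 12 mm rod runs along +x to the foot, whose end face is 145 mm ahead of this point; rod and foot are on the handle's centre line. 90 g. The three pushers lie about 90 mm apart, rods away from the robot, in any order
- pusher_b_grip (a point): centre of the wooden handle of pusher b (square foot 22 mm wide and 20 mm high, fits the tubes), half-way up. Handle 60 mm long (its x), 26 mm wide (its y), 28 mm high, lying on the table; a 10 to 12 mm rod runs along +x to the foot, whose end face is 145 mm ahead of this point; rod and foot are on the handle's centre line. 90 g. The three pushers lie about 90 mm apart, rods away from the robot, in any order
- pusher_c_grip (a point): centre of the wooden handle of pusher c (square foot 36 mm wide and 22 mm high, too wide for the tubes), half-way up. Handle 60 mm long (its x), 26 mm wide (its y), 28 mm high, lying on the table; a 10 to 12 mm rod runs along +x to the foot, whose end face is 145 mm ahead of this point; rod and foot are on the handle's centre line. 90 g. The three pushers lie about 90 mm apart, rods away from the robot, in any order
- pusher_b_foot (a point): centre of the end face of pusher b's foot, axes as the pusher's
- cloth: blue cloth, 270 mm (its x) by 290 mm (its y), 1.5 mm thick and flat, origin at its centre on the table; the pushers lie on it
- ramekin_jam: bystander: white ramekin of jam, 80 mm across, 50 mm high, origin under its centre
- ramekin_curd: bystander: white ramekin of lemon curd, 80 mm across, 50 mm high, origin under its centre
- jam_jar: bystander: jam jar, 64 mm across, 90 mm high, origin under its centre
Mind the look-alikes: they are no part of the job. Leave any pink look-alike of the part that bears pusher_b_grip alone. There is more than one size of the dish; the one meant has the size given above.

How it is judged (in metres and radians):
On the way, in this order (a step that is already met when the one before it is completed fails the run):
1. every block present is out of its tube, past the far end (y of each of block1_c, block2_c, block3_c, block4_c in the frame of former below -0.02 m), for 0.2 s.
2. the fitting pusher lies released on the cloth (x of pusher_b_grip in the frame of cloth between -0.13 and 0.13 m and y of pusher_b_grip in the frame of cloth between -0.14 and 0.14 m and height (world z) of pusher_b_grip below 0.022 m and contact force between the fingers and pusher_b below 0.05 N), for 0.2 s.
3. block 1 lies released on the floor of pocket 1 (horizontal distance between block1_c and pocket1 below 0.017 m and z of block1_c in the frame of pocket1 between 0.009 and 0.0195 m and contact force between the fingers and block1 below 0.05 N), for 0.2 s.
4. block 2 lies released on the floor of pocket 2 (horizontal distance between block2_c and pocket2 below 0.017 m and z of block2_c in the frame of pocket2 between 0.009 and 0.0195 m and contact force between the fingers and block2 below 0.05 N), for 0.2 s.
5. block 3 lies released on the floor of pocket 3 (horizontal distance between block3_c and pocket3 below 0.017 m and z of block3_c in the frame of pocket3 between 0.009 and 0.0195 m and contact force between the fingers and block3 below 0.05 N), for 0.2 s.
6. block 4 lies released on the floor of pocket 4 (horizontal distance between block4_c and pocket4 below 0.017 m and z of block4_c in the frame of pocket4 between 0.009 and 0.0195 m and contact force between the fingers and block4 below 0.05 N), for 0.2 s.
At the end, for the whole second after the job is handed in: Every block present rests on the floor of the pocket with its number (centre within 17 mm of the pocket's centre sideways and 9 to 19.5 mm above its floor), at rest and released, and pusher b lies on the table with its handle's centre over the cloth (all of step 2 and all of step 3 and all of step 4 and all of step 5 and all of step 6 and linear speed of each of block1, block2, block3, block4 below 0.02 m/s); the robot touches nothing.
It fails at once if the thin pusher touches a chocolate block (contact force between pusher_a and block1 above 0.2 N or contact force between pusher_a and block2 above 0.2 N or contact force between pusher_a and block3 above 0.2 N or contact force between pusher_a and block4 above 0.2 N).
It fails at once if a ramekin or the jam jar is moved more than 3 cm (distance of any of ramekin_jam, ramekin_curd, jam_jar from where it was at the start of the episode above 0.03 m).
Of block1, block2, block3, block4 only 3 to 4 are there at a start; the rules pass over those that are not, and their reading is None.
At some moment in a run one of pusher_b may be knocked a few centimetres aside while the robot is not near it.
Once in a run the grip may slacken for a moment while it holds something.
It also fails if it takes over 210 s, if anything falls off the work surface, if the arm or the gripper's body presses on something with over 40 N, if the wrist force passes 120 N, or if a joint passes its speed limit or range.

## Robot

A 6-joint arm with a two-finger parallel gripper is mounted at the origin on the work surface. World frame = base frame: x ahead of the robot, y to its left, z up, the work surface at z = 0. Lengths are in mm, angles in rad, forces in N, time in s.
With the tool pointing down it reaches from about 275 to 850 mm from the base axis. Payload 19 kg.
Tool frame: the origin (TCP) lies midway between the tips of the shut fingers; the grasp point (between the pads) lies 19 mm behind it; z points along the fingers, y is the line along which they close (so a half turn about z gives the same grasp; the last joint's range is limited). The gripper opens to 85 mm and grips with 20 to 120 N. Pads are 22 mm wide; open, the fingers measure 114 mm over their backs; the gripper's body (76 mm by 85 mm) begins 54 mm behind the grasp point. The pads swing forward as they close: fully open they stand 13 mm farther back than shut.
Start: joints at [-1.273, 0.15, 1.437, -0, 1.554, -0.134], TCP at [240.612, -522.203, 231.267] pointing down, gripper open.
Joint ranges: [-2.8, 2.8], [-0.68, 2.1], [0.12, 2.68], [-1.39, 4.53], [0.16, 2.79], [-2.81, 2.81]. Speed limits (rad/s): [1.89, 1.89, 2.22, 3.01, 3.01, 3.01].

## Interface

Orientations are given as [roll, pitch, yaw] about the fixed x, y, z axes, in that order (R = Rz(yaw) Ry(pitch) Rx(roll)).
In Python, from plant import manip gives the robot as it stands. The module is installed in compiled form; this text tells all that it offers. Calls block until the motion is done:
- manip.move_ptp(position, orientation): joint-space move of the TCP to a pose.
- manip.move_l(position, v=150, ori=None, force_limit=None): straight line of the TCP; ori=None keeps the orientation; v is the mean speed in mm/s. With force_limit (N) it stops when the force on the tool has changed by that much, and returns True; else False.
- manip.move_joints(angles): joint-space move.
- manip.gripper_open() and manip.clamp(): open the fingers fully, or close them until they stop; the grip force is fixed at half the most.
- manip.hold(seconds).
- manip.inverse_kinematics(position, orientation): joint angles nearest the present ones, or None.
- manip.capture(name): name is "scene" or "top"; returns a dict with "color" (480x640x3 uint8, red, green, blue), "fx", "fy", "cx", "cy" (pixels), "origin" and "rotation" of the camera in the world. Camera axes: x right, y up, looking along -z (the intrinsics and any distortion apply to the point x, -y, -z); pixel columns grow to the right and rows downward; lengths in mm; the calibration is good to about 2 mm. A picture is of the moment at which its call begins. There is no depth.
A pose or a line that the arm cannot do raises manip.Unreachable and nothing moves.
- manip.close_job(): hands the job in; it is judged then, once.
Readings, each from a call of its own:
- manip.current_time_s(): time.
- manip.current_joint_positions(): joint angles.
- manip.current_joint_velocities(): joint speeds.
- manip.current_effort(): joint torques, N m.
- manip.current_eef_pos(): TCP position.
- manip.current_tcp_rot(): TCP orientation.
- manip.current_force(): force on the tool from outside, world axes, zero at the start.
- manip.current_wrist_torque(): the same for the moment, N m.
- manip.current_finger_gap(): opening from 0.0 (shut) to 1.0 (fully open).
- manip.current_grip_force(): force on a finger pad.
Only numpy, scipy, OpenCV 4.12 (cv2) and the standard library are available. Lean on these libraries where they do the work, as an engineer would, in place of code of your own. Each camera call takes 0.05 s, during which the arm holds its last target. There are 200 camera calls.

## Working session

There is one attempt and no reset: what is moved stays moved. The work goes in short steps, each a Python script; the robot and the scene stay as the last script left them, time stands still between calls to the robot, and variables do not carry over. Pictures are saved under pics/ and viewed, at most 14 in all, crops included, and the job is handed in when it is done.

```bash
mkdir -p pics; ls; python3 - <<'E'
from plant import manip
import cv2
for n in("scene","top"):
    c=manip.capture(n); cv2.imwrite(f"pics/{n}0.png",c["color"][:,:,::-1]); print(n,{k:v for k,v in c.items() if k!="color"})
print(manip.current_time_s(),manip.current_tcp_rot())
E
```

```text
pics
scene {'fx': 580.923179099596, 'fy': 580.923179099596, 'cx': 316.319717067474, 'cy': 248.74973452270854, 'origin': array([ 887.78876426,  629.78376921, 1214.75346063]), 'rotation': array([ 0.60699207, -0.00382994,  2.64767892])}
top {'fx': 454.5083345216624, 'fy': 454.5083345216624, 'cx': 319.5802806323301, 'cy': 238.55019910071704, 'origin': array([ 238.5609009 ,  -88.07808904, 1413.56337066]), 'rotation': array([ 0.17641672, -0.00918201, -1.57943926])}
0.1 [-3.14052338e+00 -1.20905288e-04  4.31834018e-01]
```

View pics/top0.png

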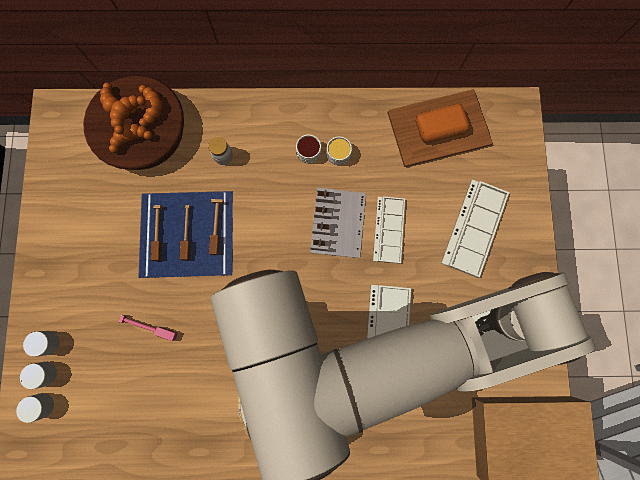

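View pics/scene0.png

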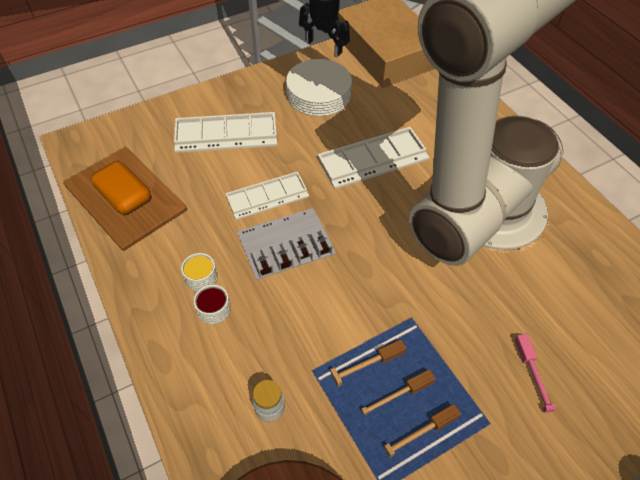

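The top view shows the cloth with three pushers at (187,235), the former at (338,222), and the small dish beside its deck at (390,230). The two other dishes are larger, and the pink pusher at (150,328) is a decoy. I'll enlarge crops for measuring.

```bash
python3 - <<'E'
import cv2
def crop(src,u,v,w,h,k,out):
    im=cv2.imread(src)[v:v+h,u:u+w]; im=cv2.resize(im,None,fx=k,fy=k,interpolation=cv2.INTER_CUBIC)
    for i in range(0,w,10): cv2.putText(im,str(u+i),(int((i+.5)*k)-8,10),0,.35,(0,255,255),1); cv2.line(im,(int((i+.5)*k),12),(int((i+.5)*k),18),(0,255,255))
    for i in range(10,h,10): cv2.putText(im,str(v+i),(8,int((i+.5)*k)+4),0,.35,(0,255,255),1); cv2.line(im,(0,int((i+.5)*k)),(6,int((i+.5)*k)),(0,255,255))
    cv2.imwrite(out,im)
crop("pics/top0.png",300,180,115,90,6,"pics/c1.png")
crop("pics/scene0.png",220,165,120,120,5,"pics/c2.png")
crop("pics/top0.png",130,185,110,95,6,"pics/c3.png")
E
```

```text
(no output)
```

View pics/c1.png

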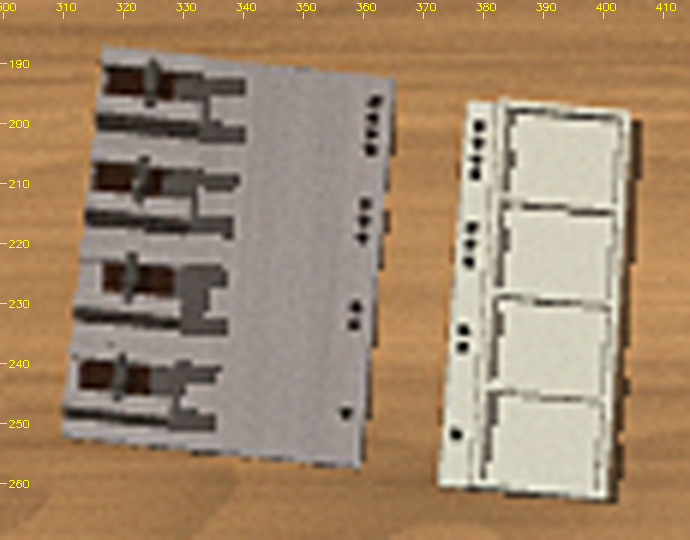

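View pics/c2.png

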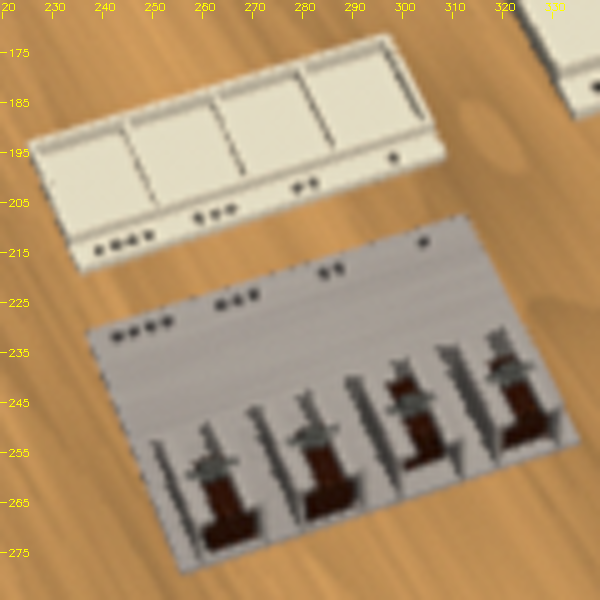

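View pics/c3.png

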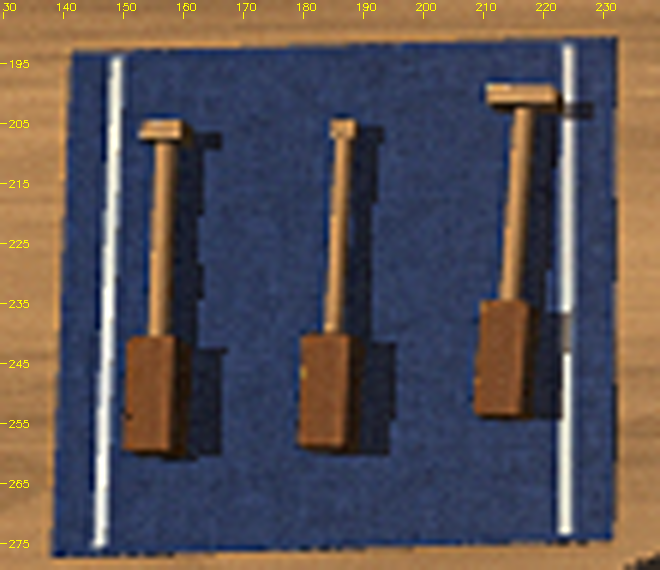

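All four slots show a block. The left pusher (foot 7 px, about 21 mm) is b, the middle one is thin and the right one is wide. Next I'll fit poses.

```bash
cat > h.py <<'E'
import numpy as np
from scipy.optimize import least_squares
from scipy.spatial.transform import Rotation as Rot
CAM={"scene":(580.923,316.32,248.75,[887.789,629.784,1214.753],[0.60699207,-0.00382994,2.64767892]),
"top":(454.508,319.58,238.55,[238.561,-88.078,1413.563],[0.17641672,-0.00918201,-1.57943926])}
def proj(cam,P):
    f,cx,cy,o,r=CAM[cam]; q=Rot.from_euler("xyz",r).inv().apply(np.atleast_2d(P)-o)
    return np.c_[cx-f*q[:,0]/q[:,2], cy+f*q[:,1]/q[:,2]]
def unproj(cam,uv,z):
    f,cx,cy,o,r=CAM[cam]; d=Rot.from_euler("xyz",r).apply([(uv[0]-cx)/f,-(uv[1]-cy)/f,-1]); o=np.array(o)
    return o+d*(z-o[2])/d[2]
def fr(p,L): # local (x,y,z) -> world for p=(x,y,yaw)
    L=np.atleast_2d(np.array(L,float)); c,s=np.cos(p[2]),np.sin(p[2])
    return np.c_[p[0]+c*L[:,0]-s*L[:,1], p[1]+s*L[:,0]+c*L[:,1], L[:,2]]
def fit(obs,p0): # obs: list (cam,(u,v),(x,y,z))
    def res(p): return np.concatenate([proj(c,fr(p,l))[0]-uv for c,uv,l in obs])
    r=least_squares(res,p0,x_scale=[10,10,.1],loss="soft_l1"); return r.x,r.fun.reshape(-1,2)
E
python3 - <<'E'
from h import *
np.set_printoptions(precision=2,suppress=True)
t=lambda a,b:("top",(300+a/6-.5,180+b/6-.5)); s=lambda a,b:("scene",(220+a/5-.5,165+b/5-.5)); q=lambda a,b:("top",(130+a/6-.5,185+b/6-.5))
def go(n,o,p0):
    o=[(*a,l) for a,l in o]
    for c in("top","scene",None):
        oo=[x for x in o if c in(None,x[0])]
        if oo:
            p,r=fit(oo,p0); print(n,c,p,"deg",np.degrees(p[2]),"\n",r.ravel())
F=[(t(394,77),(106,-102,4)),(t(360,467),(-106,-102,4)),(s(465,213),(-106,-102,4)),(s(87,331),(106,-102,4)),(s(580,440),(-106,55,4)),(s(185,573),(106,55,4))]
go("former",F,[300,-100,0])
D=[(t(630,110),(104,-35,14)),(t(610,502),(-104,-35,14)),(t(500,98),(104,35,14)),(t(480,490),(-104,35,14)),
(s(388,33),(-104,-35,14)),(s(30,142),(104,-35,14)),(s(435,125),(-104,35,14)),(s(68,240),(104,35,14))]
go("dish",D,[300,-300,0])
B=[(q(127,336),(30,13,29.5)),(q(175,336),(30,-13,29.5)),(q(170,454),(-30,-13,29.5)),(q(123,452),(-30,13,29.5)),(q(140,121),(145,11,25.5)),(q(182,121),(145,-11,25.5))]
go("b",B,[240,400,0])
go("cloth",[(q(72,52),(135,145,1.5)),(q(617,38),(135,-145,1.5)),(q(612,540),(-135,-145,1.5)),(q(52,556),(-135,145,1.5))],[240,300,0])
for n,uv in(("jar",(219,146)),("jam",(308,146)),("curd",(340,147))): print(n,unproj("top",uv,90 if n=="jar" else 50))
E
```

```text
former top [ 545.54 -137.88   -0.11] deg -6.317717989192117 
 [ 0.01 -0.06 -0.01  0.06]
former scene [ 546.14 -141.85   -0.11] deg -6.248147675603828 
 [ 0.19  0.14 -0.16  0.34  0.31 -0.26 -0.32 -0.22]
former None [ 546.12 -140.8    -0.11] deg -6.332432320165463 
 [ 0.92 -0.23  0.91 -0.12  0.46  0.44  0.05  0.56  0.52  0.1  -0.18  0.06]
dish top [ 516.55 -331.12   -0.09] deg -5.018383756044159 
 [ 0.15  0.2   0.4  -0.42 -0.12  0.47 -0.43 -0.21]
dish scene [ 518.53 -332.88   -0.1 ] deg -5.877542709321915 
 [ 0.08  0.34 -0.27  0.31  0.09 -0.23  0.09 -0.4 ]
dish None [ 517.81 -332.04   -0.09] deg -5.402822800575851 
 [ 0.63 -0.1   0.45 -0.77  0.38  0.03 -0.37 -0.71  0.24  0.26  0.1   0.68
  0.45 -0.38  0.68 -0.08]
b top [452.38 404.73   0.02] deg 1.0842561321915598 
 [-0.29  0.19  0.19 -0.02  0.35 -0.36 -0.36  0.19  0.02  0.08  0.08 -0.1 ]
b None [452.38 404.73   0.02] deg 1.0842561321915598 
 [-0.29  0.19  0.19 -0.02  0.35 -0.36 -0.36  0.19  0.02  0.08  0.08 -0.1 ]
cloth top [510.22 318.06   0.02] deg 1.130910804158204 
 [-0.03 -0.18 -0.07 -0.1   0.3   0.17 -0.2   0.08]
cloth None [510.22 318.06   0.02] deg 1.130910804158204 
 [-0.03 -0.18 -0.07 -0.1   0.3   0.17 -0.2   0.08]
jar [764.5  203.32  90.  ]
jam [778.99 -68.66  50.  ]
curd [ 775.15 -169.82   50.  ]
```

```bash
cat >> h.py <<'E'
FO=(546.1,-140.8,-0.1105); DI=(517.8,-332.0,-0.0943); PB=(452.4,404.7,0.0189); CL=(510.2,318.1,0.0197)
TX=[-78,-26,26,78]; PX=[-76.5,-25.5,25.5,76.5]
def down(yaw): return [np.pi,0,yaw]
def crop(src,u,v,w,h,k,out):
    import cv2
    im=src[v:v+h,u:u+w,::-1]; im=cv2.resize(im,None,fx=k,fy=k,interpolation=cv2.INTER_CUBIC)
    for i in range(0,w,10): cv2.putText(im,str(u+i),(int((i+.5)*k)-8,10),0,.35,(0,255,255),1); cv2.line(im,(int((i+.5)*k),12),(int((i+.5)*k),18),(0,255,255))
    for i in range(10,h,10): cv2.putText(im,str(v+i),(8,int((i+.5)*k)+4),0,.35,(0,255,255),1); cv2.line(im,(0,int((i+.5)*k)),(6,int((i+.5)*k)),(0,255,255))
    cv2.imwrite(out,im)
E
python3 - <<'E'
from h import *; from plant import manip; import cv2
o=down(PB[2])
manip.move_ptp([PB[0],PB[1]-150,250],o)
# has b moved? wood-coloured change against first picture
c=manip.capture("scene")["color"]; a=cv2.imread("pics/scene0.png")[:,:,::-1]
d=np.abs(c.astype(int)-a).max(2)>40
print("changed px near b",d[390:470,370:470].sum(), manip.current_joint_positions())
if d[400:460,380:465].sum()<20:
    manip.move_ptp([PB[0],PB[1],120],o); manip.move_l([PB[0],PB[1],3],v=100); manip.clamp()
    print(manip.current_finger_gap(),manip.current_grip_force(),manip.current_force())
    manip.move_l([PB[0],PB[1],150],v=150)
print(manip.current_finger_gap(),manip.current_time_s(),manip.current_force())
crop(c,360,320,130,150,4,"pics/d0.png")
E
```

```text
changed px near b 0 [ 3.63297691e-01  2.79121934e-02  1.53300294e+00 -7.81470943e-05
  1.58076335e+00  1.91592676e+00]
0.29387058451788217 59.61423933506012 [-1.00238356 -0.4149376   4.47477242]
0.29142596153059697 6.825 [-0.73879746  0.17240389 -0.86482778]
```

```bash
cat >> h.py <<'E'
PYAW=FO[2]-np.pi/2
def tube(i,y,z,dx=0.): # TCP so that foot face is at former y
    return [*fr(FO,(TX[i]+dx,y+145,0))[0][:2],z]
E
python3 - <<'E'
from h import *; from plant import manip
o=down(PYAW)
for i in range(4):
  for y in(75,-48): print(i,y,np.round(tube(i,y,6)),manip.inverse_kinematics(tube(i,y,6),o))
p=tube(0,80,90); manip.move_ptp([p[0],p[1],150],o); manip.move_l(tube(0,72,6),v=120)
c=manip.capture("scene"); crop(c["color"],230,200,160,130,5,"pics/e1.png")
c=manip.capture("top"); crop(c["color"],230,180,130,100,6,"pics/e2.png")
print(manip.current_finger_gap(),manip.current_time_s())
E
```

```text
0 75 [493.  86.   6.] None
0 -48 [479. -36.   6.] None
1 75 [545.  81.   6.] None
1 -48 [531. -42.   6.] None
2 75 [596.  75.   6.] None
2 -48 [583. -47.   6.] None
3 75 [648.  69.   6.] None
3 -48 [634. -53.   6.] NoneTraceback (most recent call last):
  File "<stdin>", line 5, in <module>
plant.Unreachable: the arm cannot take that pose within its joint ranges
```

```bash
python3 - <<'E'
from h import *; from plant import manip
P=PB; o=down(P[2]+np.pi); q=down(PYAW+np.pi)
print([manip.inverse_kinematics(tube(i,y,6),q) is not None for i in range(4) for y in(80,-48)], manip.inverse_kinematics([P[0],P[1],3],o))
manip.move_l([P[0],P[1],3.5],v=120); manip.gripper_open(); manip.move_l([P[0],P[1],120],v=200)
manip.move_ptp([P[0],P[1],120],o); manip.move_l([P[0],P[1],3],v=120); manip.clamp(); print(manip.current_finger_gap())
manip.move_l([P[0],P[1],150],v=150)
p=tube(0,80,150); manip.move_ptp(p,q); manip.move_l(tube(0,72,6),v=120)
c=manip.capture("scene"); crop(c["color"],230,200,160,120,5,"pics/e1.png")
c=manip.capture("top"); crop(c["color"],230,180,130,100,6,"pics/e2.png")
print(manip.current_finger_gap(),manip.current_time_s())
E
```

```text
[True, True, True, True, True, True, True, True] [ 0.60293862  0.38813224  1.62422136  0.          1.12923905 -0.98675771]
0.29265633888976583
0.2901191048539099 17.7917
```

View pics/e1.png

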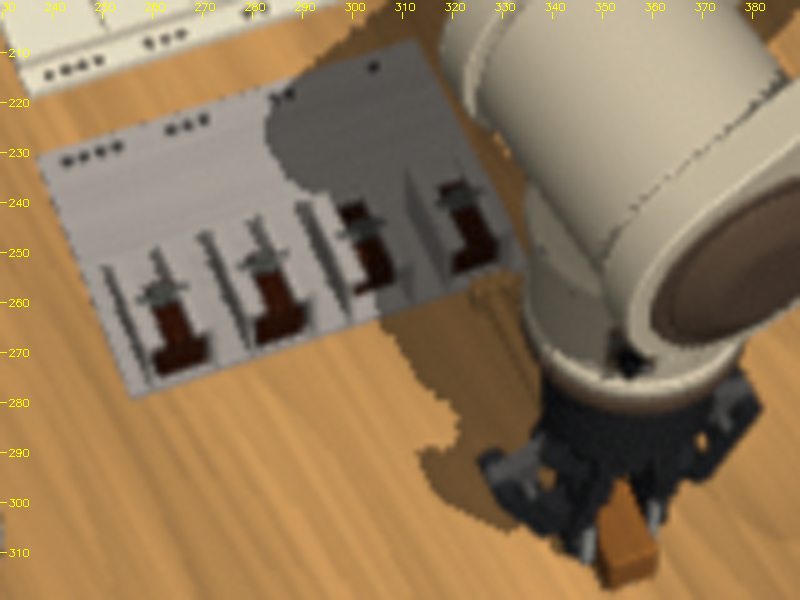

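View pics/e2.png

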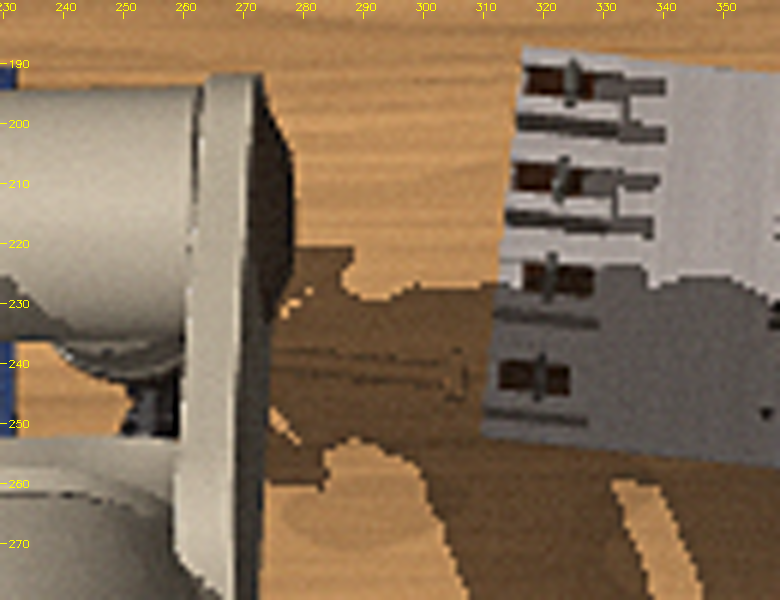

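The foot is visible in the top view at about (306,242), in front of tube 1's slot centred at (389,242.6 → crop 535,377). I'll check the numbers.

```bash
python3 - <<'E'
from h import *
k=lambda p:((np.array(p)+.5)-[230,180])*6
for n,l in(("footL",(-67,72,28)),("footR",(-89,72,28)),("slotL in",(-70,46,38)),("slotR in",(-86,46,38)),("rodL",(-72.5,130,23)),("rodR",(-83.5,130,23)),("t4slotL",(86,46,38)),("t4slotR",(70,46,38))): print(n,k(proj("top",fr(FO,l))[0]))
E
python3 - <<'E'
import cv2
im=cv2.imread("pics/e2.png")[300:440,260:600]; im=cv2.convertScaleAbs(im,alpha=2.0,beta=0)
cv2.imwrite("pics/e3.png",cv2.resize(im,None,fx=2.3,fy=2.3))
E
```

```text
footL [460.844892   351.04939744]
footR [456.27952121 392.8979667 ]
slotL in [510.32086934 358.49655271]
slotR in [507.07752835 389.15534484]
rodL [348.48432333 351.76316269]
rodR [346.05814337 372.5934296 ]
t4slotL [541.27313564  65.90964878]
t4slotR [538.15342523  95.39978053]
```

View pics/e3.png

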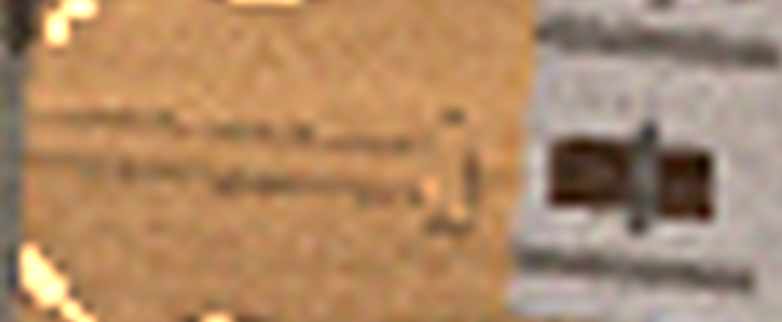

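The foot sits about 1.5 mm towards the robot relative to the slot, so I'll correct by +1.5 mm and push tube 1.

```bash
python3 - <<'E'
from h import *; from plant import manip
dx=1.5
manip.move_l(tube(0,72,6,dx),v=80)
f0=manip.current_force()
r=manip.move_l(tube(0,40,6,dx),v=60,force_limit=20); print(r,manip.current_force()-f0,manip.current_eef_pos()-tube(0,40,6,dx))
if not r:
    for y in(10,-20,-48):
        r=manip.move_l(tube(0,y,6,dx),v=70,force_limit=30); print(y,r,manip.current_force()-f0,manip.current_finger_gap())
        if r: break
    else:
        manip.move_l(tube(0,80,6,dx),v=150)
c=manip.capture("scene"); crop(c["color"],230,200,160,120,5,"pics/f1.png")
print(manip.current_time_s())
E
```

```text
False [-0.02446082 -0.22717982  0.0050071 ] [-0.00943313 -0.34294447  0.00969729]
10 False [-0.07954966 -0.63579357  0.45529695] 0.28878668508751193
-20 False [-0.91488492 -0.3959837   0.81093476] 0.29117399374713243
-48 False [-1.12649787  0.01435384  0.00166589] 0.29180802519647936
21.475
```

View pics/f1.png

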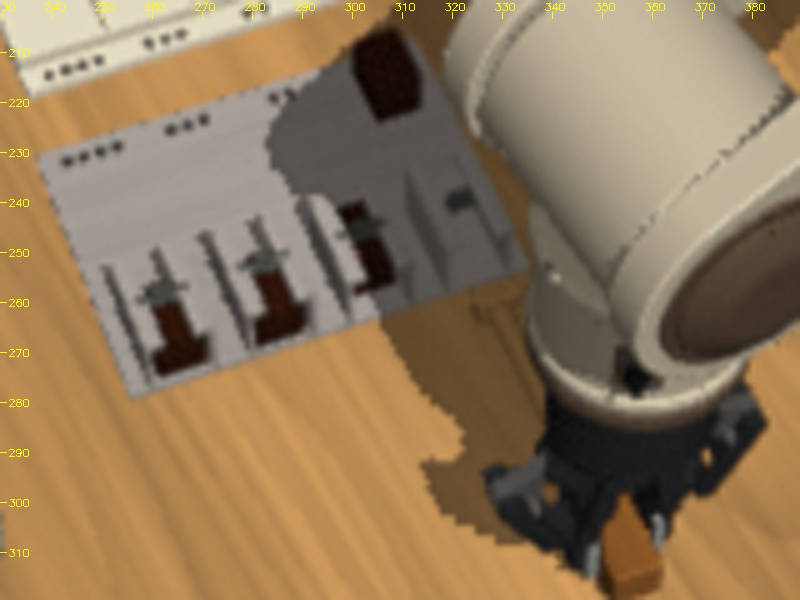

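Block 1 is out on the deck at about (307,215). Now the other three tubes.

```bash
python3 - <<'E'
from h import *; from plant import manip
dx=1.5; ok=True
for i in(1,2,3):
    manip.move_l(tube(i,80,6,dx),v=120); f0=manip.current_force(); g0=manip.current_finger_gap()
    for y in(40,10,-20,-44):
        r=manip.move_l(tube(i,y,6,dx),v=70,force_limit=25); print(i,y,r,manip.current_force()-f0,manip.current_finger_gap())
        if r: ok=False;break
    if not ok: break
    manip.move_l(tube(i,80,6,dx),v=150)
if ok:
    p=tube(3,90,150,dx); manip.move_l(p,v=200); 
c=manip.capture("scene"); crop(c["color"],230,180,160,120,5,"pics/f2.png")
print(manip.current_time_s())
E
```

```text
1 40 False [1.40928176 0.52279376 1.06297544] 0.2941381392908327
1 10 False [0.30749872 0.75252897 1.65371678] 0.28981487173847126
1 -20 False [-0.01844712  0.1983983   0.81187792] 0.2949672200526776
1 -44 False [0.10325336 0.85504686 0.8259    ] 0.292136342450224
2 40 False [-1.41456143  0.07404446 -0.57754749] 0.28769218421668774
2 10 False [-1.02251917  0.83853462 -0.85400399] 0.2919703720175367
2 -20 False [-0.28618598  0.43465104 -0.47644954] 0.2857932787505424
2 -44 False [-0.46663669  0.37735284  0.75325536] 0.29348175829798134
3 40 False [ 0.03887414 -0.05446874  0.45769408] 0.29100163292842546
3 10 False [-0.53368234 -0.05292819  0.45893125] 0.29288852114790237
3 -20 False [-0.09507637 -0.78723128  1.87057416] 0.29067253278488897
3 -44 False [-1.12822486  0.72727239  1.58385633] 0.29061408686791806
34.175
```

View pics/f2.png

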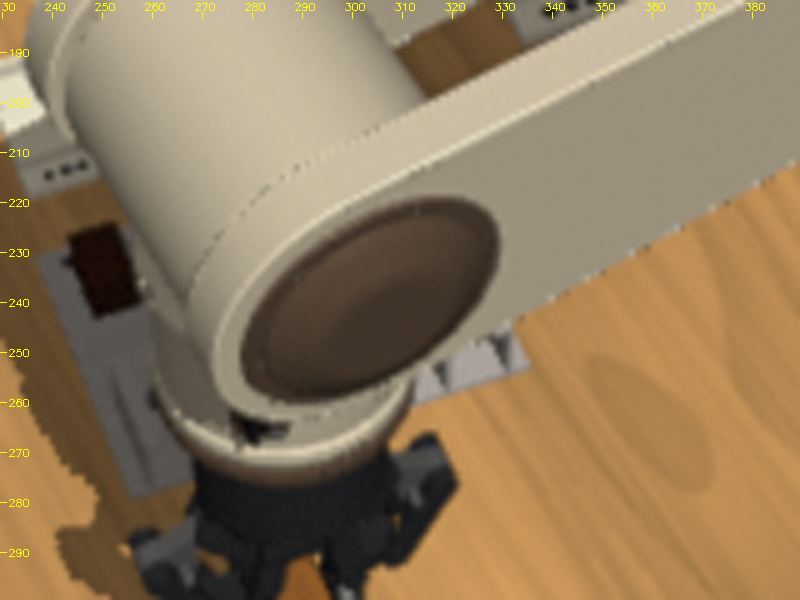

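```bash
python3 - <<'E'
from h import *; from plant import manip
x,y=475,400; o=down(PB[2]+np.pi)
manip.move_ptp([x,y,130],o); manip.move_l([x,y,30],v=150); r=manip.move_l([x,y,3.5],v=50,force_limit=15); print(r,manip.current_eef_pos())
manip.gripper_open(); manip.move_l([x,y,150],v=200)
manip.move_ptp([300,430,250],down(np.pi+.6)); manip.hold(.3)
import cv2
for n in("scene","top"): cv2.imwrite(f"pics/{n}1.png",manip.capture(n)["color"][:,:,::-1])
a=cv2.imread("pics/scene1.png")[:,:,::-1]; crop(a,220,165,120,120,5,"pics/g1.png")
a=cv2.imread("pics/top1.png")[:,:,::-1]; crop(a,300,180,115,90,6,"pics/g2.png")
print(manip.current_time_s())
E
```

```text
True [474.55909718 399.76910318   3.4052203 ]
39.6167
```

View pics/g1.png

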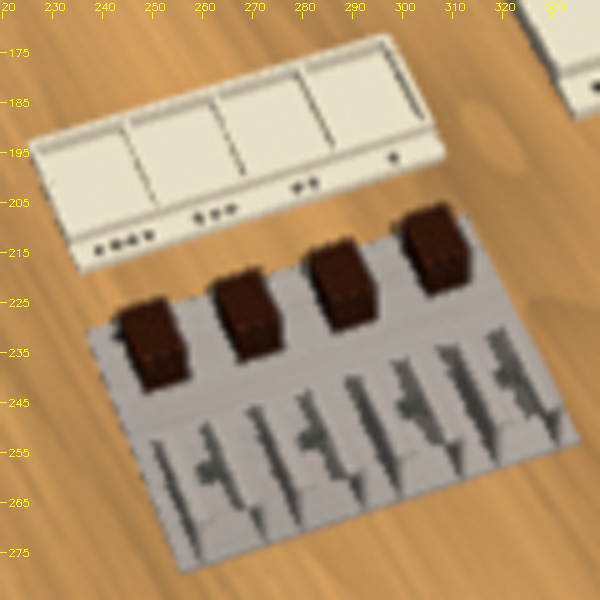

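View pics/g2.png

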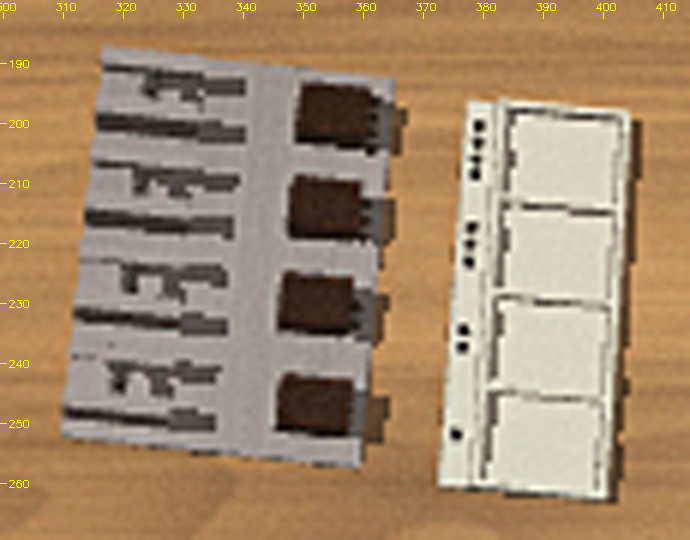

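All four blocks stand clear on the deck, at top-view pixels (316,247), (315,230), (354,214) and (357,198) roughly along the row. Now I'll fit their poses from the masks.

```bash
cat >> h.py <<'E'
import cv2
BOX=[(a*13,b*18,c) for a in(-1,1) for b in(-1,1) for c in(4,34)]
def stats(cnt):
    m=cv2.moments(cnt); return np.array([m["m10"]/m["m00"],m["m01"]/m["m00"],m["mu11"]/m["m00"]*.3,(m["mu20"]-m["mu02"])/m["m00"]*.3])
def blockpose(imgs,p0):
    ob={}
    for c,im in imgs.items():
        M=((im.astype(int).sum(2)<150)&(im[:,:,0].astype(int)-im[:,:,2]>8)).astype(np.uint8)
        uv=proj(c,[[p0[0],p0[1],19]])[0]
        cs=[k for k in cv2.findContours(M,cv2.RETR_EXTERNAL,cv2.CHAIN_APPROX_NONE)[0] if cv2.contourArea(k)>40 and np.hypot(*(k[:,0].mean(0)-uv))<15]
        if cs:
            k=max(cs,key=cv2.contourArea); b=np.zeros(M.shape,np.uint8); cv2.drawContours(b,[k],-1,1,-1)
            m=cv2.moments(b,True); ob[c]=np.array([m["m10"]/m["m00"],m["m01"]/m["m00"],m["mu11"]/m["m00"]*.3,(m["mu20"]-m["mu02"])/m["m00"]*.3])
    def res(p): return np.concatenate([stats(cv2.convexHull(proj(c,fr(p,BOX)).astype(np.float32)))-o for c,o in ob.items()]+[[(p[2]-FO[2])*1]])
    r=least_squares(res,p0,x_scale=[10,10,.1],diff_step=1e-4); return r.x,r.fun,list(ob)
E
python3 - <<'E'
from h import *
np.set_printoptions(precision=2,suppress=True)
I={n:cv2.imread(f"pics/{n}1.png")[:,:,::-1] for n in("scene","top")}
for i in range(4):
    p0=[*fr(FO,(TX[i],-65,0))[0][:2],FO[2]]
    for J in({"scene":I["scene"]},{"top":I["top"]},I):
        p,f,k=blockpose(J,p0); c,s=np.cos(FO[2]),np.sin(FO[2]); d=p[:2]-FO[:2]
        print(i+1,k,p,"former",c*d[0]+s*d[1],-s*d[0]+c*d[1],f)
E
```

```text
1 ['scene'] [ 460.74 -207.34   -0.05] former -77.5050029312977 -75.54294536927004 [ 0.   -0.    0.27 -0.02  0.06]
1 ['top'] [ 458.36 -203.33   -0.11] former -80.31048517488148 -71.82341483548555 [ 0.    0.   -0.05 -0.04 -0.  ]
1 ['scene', 'top'] [ 459.92 -205.41   -0.06] former -78.52915025085693 -73.72000025991227 [ 0.62  0.4   0.27 -0.05  0.66 -0.5  -0.12  0.04  0.05]
2 ['scene'] [ 514.43 -208.24   -0.  ] former -24.03688092883997 -70.51722687923177 [ 0.   -0.    0.34 -0.05  0.11]
2 ['top'] [ 511.82 -205.84   -0.06] former -26.901329890679076 -68.41910375178756 [ 0.    0.01 -0.3  -0.36  0.05]
2 ['scene', 'top'] [ 513.47 -207.14    0.  ] former -25.119774100141637 -69.5384620283075 [ 0.53  0.15  0.35  0.02  0.41 -0.52 -0.38 -0.29  0.11]
3 ['scene'] [ 565.76 -214.25   -0.  ] former 27.638053078375606 -70.83046100356655 [ 0.   -0.    0.25 -0.06  0.11]
3 ['top'] [ 562.73 -212.21   -0.01] former 24.401531324987275 -69.13629136832542 [-0.01  0.   -0.14 -0.45  0.1 ]
3 ['scene', 'top'] [ 564.62 -213.39    0.01] former 26.41526618904276 -70.1059481658123 [ 0.55  0.07  0.26  0.    0.36 -0.59 -0.16 -0.43  0.12]
4 ['scene'] [ 616.43 -220.36   -0.02] former 78.67841725181833 -71.31497769006522 [ 0.01  0.    0.35 -0.04  0.09]
4 ['top'] [ 612.88 -217.97    0.04] former 74.88513801810234 -69.33506005412434 [ 0.01  0.   -0.45 -0.41  0.15]
4 ['scene', 'top'] [ 615.16 -219.31   -0.03] former 77.29627080534767 -70.41861442935976 [ 0.63  0.1   0.34 -0.09  0.42 -0.69 -0.38 -0.5   0.08]
```

```bash
cat >> h.py <<'E'
def pickplace(manip,i,p,zg=9,zr=12.5):
    o=down(-.06); manip.move_ptp([p[0],p[1],110],o); manip.move_l([p[0],p[1],zg],v=120); manip.clamp()
    g=manip.current_finger_gap(); print("grip",g,manip.current_grip_force())
    manip.move_l([p[0],p[1],80],v=120); g=manip.current_finger_gap(); print("lift",g)
    if g<.35: return False
    q=fr(DI,(PX[i],0,0))[0]; oo=down(DI[2])
    manip.move_l([q[0],q[1],80],v=150,ori=oo); g=manip.current_finger_gap(); print("over",g)
    if g<.35: return False
    r=manip.move_l([q[0],q[1],zr],v=80,force_limit=15); print("down",r,manip.current_eef_pos())
    if r: return False
    manip.gripper_open(); manip.move_l([q[0],q[1],110],v=150); return True
E
python3 - <<'E'
from h import *; from plant import manip
print(pickplace(manip,0,(459.9,-205.4)))
manip.move_ptp([300,200,250],down(0)); 
for n in("scene","top"): cv2.imwrite(f"pics/{n}2.png",manip.capture(n)["color"][:,:,::-1])
a=cv2.imread("pics/scene2.png")[:,:,::-1]; crop(a,220,165,120,120,5,"pics/i1.png")
I={n:cv2.imread(f"pics/{n}2.png")[:,:,::-1] for n in("scene","top")}
print(blockpose(I,[*fr(DI,(PX[0],0,0))[0][:2],DI[2]]),fr(DI,(PX[0],0,0)),manip.current_time_s())
for i in(1,2,3): print(blockpose(I,[*fr(FO,(TX[i],-70,0))[0][:2],FO[2]])[0])
E
```

```text
grip 0.4056838497981371 60.49080491065979
lift 0.40701553500640225
over 0.40722923017221857
down False [ 441.860725   -325.02383271   12.96211714]
True
(array([ 4.42200657e+02, -3.27443400e+02, -5.68088004e-02]), array([ 0.66032694,  0.4643119 ,  0.11361782, -0.14061714,  0.68713202,
       -0.51555638, -0.16322871,  0.45695386,  0.0536912 ]), ['scene', 'top']) [[ 441.63988576 -324.79673691    0.        ]] 49.675
[ 5.13412832e+02 -2.07415341e+02 -1.97917760e-02]
[ 5.84231731e+02 -2.14325381e+02 -7.40876625e-03]
[ 6.15199095e+02 -2.19464592e+02 -2.41217489e-02]
```

View pics/i1.png

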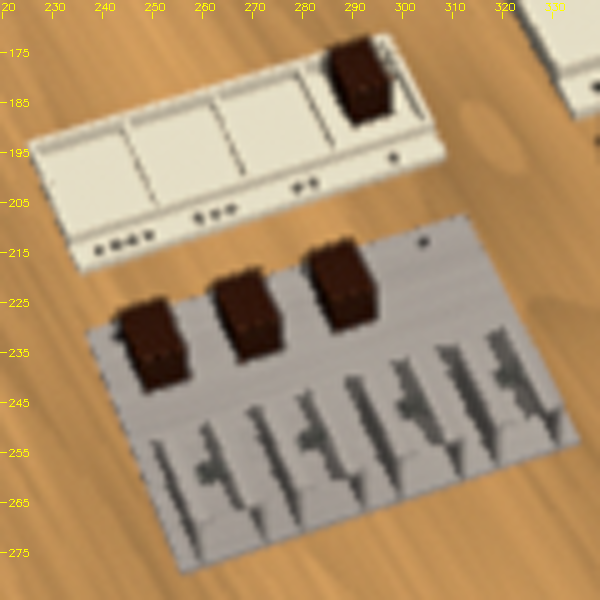

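Block 1 is in pocket 1 at (292,181) and the others are unmoved. I'll continue with a numeric check after each block.

```bash
python3 - <<'E'
from h import *; from plant import manip
P={1:(513.5,-207.2),2:(564.6,-213.4),3:(615.2,-219.4)}
for i in(1,2,3):
    ok=pickplace(manip,i,P[i]); print(i+1,ok)
    manip.move_ptp([300,200,250],down(0)); I={n:manip.capture(n)["color"] for n in("scene","top")}
    q=fr(DI,(PX[i],0,0))[0]; p,f,k=blockpose(I,[*q[:2],DI[2]]); print(p-[*q[:2],DI[2]],np.abs(f).max(),k)
    if not ok or np.hypot(*(p-[*q[:2],0])[:2])>10: break
for n in I: cv2.imwrite(f"pics/{n}3.png",I[n][:,:,::-1])
s=cv2.resize(I["scene"][160:480,200:520],None,fx=1.8,fy=1.8,interpolation=cv2.INTER_CUBIC); cv2.imwrite("pics/j.png",s[:,:,::-1])
print(manip.current_time_s())
E
```

```text
grip 0.4083840512577393 60.311336517333984
lift 0.4079304292491235
over 0.4074991425887599
down False [ 492.64362059 -329.85622589   12.98937717]
2 True
[ 0.68272829 -2.98119421  0.05147243] 0.7798775949377728 ['scene', 'top']
grip 0.408972121007046 60.37496566772461
lift 0.4106814582525968
over 0.41209626891465706
down False [ 543.45612808 -334.61861643   13.02984194]
3 True
[ 0.88582079 -2.5356723   0.06327695] 0.6833636823429288 ['scene', 'top']
grip 0.4117343210098749 60.41545629501343
lift 0.40484848246543126
over 0.40756480265831674
down False [ 594.25119541 -339.41978276   13.08477938]
4 True
[ 0.94809016 -2.93456505  0.09117975] 0.6682185432776464 ['scene', 'top']
78.7
```

View pics/j.png

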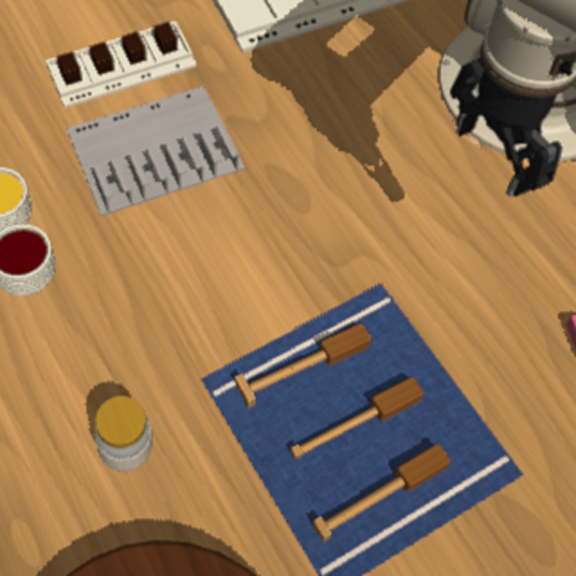

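The picture shows all four blocks in their pockets (crop y about 40–68). Pusher b lies on the cloth at (423,467), the ramekins and jar look undisturbed, and the arm is clear. I'm handing the job in.

```bash
python3 -c "
from plant import manip
print(manip.close_job(),manip.current_time_s())"
```

```text
the job is handed in; nothing more can be done
the job is handed in; nothing more can be done
```

The job is handed in at about 79 s of robot time: all four blocks are in their own pockets (each measured within about 3 mm of its centre), pusher b is back on the cloth, and the ramekins and jar look undisturbed in the last picture; the hand-in call gave no verdict.

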